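# Discard the expired amber medicine bottle through the waste bin's sprung flap

### The job

The medicine in the amber bottle has expired: pick that bottle up and push it, foot first, down through the white sprung flap in the blue lid of the yellow waste bin, keeping hold of it until it has pushed the flap well open, so that it ends up inside the bin and the flap springs shut behind it. Leave the green bottle and the white carton standing where they are.

Things in the scene. Friction and masses are not known exactly. Their poses are not given: they have to be found in the camera images.
- amber_center (a point): Loose amber (brown) glass medicine bottle, white label, white cap, full, about 220 g, standing upright: 125 mm tall; body 40 mm in diameter up to 82 mm above its foot, shoulder to 94 mm, then a cylindrical cap 28 mm in diameter up to the top at 125 mm. Point: its centre, on the axis 62.5 mm above the foot; z axis towards the cap.
- flap_center (a point): Sprung flap, white, 66x66 mm, in the 70x70 mm mouth of the yellow bin's flat blue lid (lid top 210 mm up; bin fixed, hollow, 250 mm along x, 170 along y). Point: centre of its top face, 1 mm below the lid top when shut; z = normal, up when shut. Hinged at its -x edge, swings down 83 deg. Opening takes 4-8 N, more than the bottle's weight; let go with the foot 75+ mm below the lid, it drops in.
- green_center (a point): Bystander: loose green glass bottle of exactly the same shape, size, label and cap as the amber one, standing upright. The point is its centre, 62.5 mm above its foot; z points to the cap.
- carton_center (a point): Bystander: loose white medicine carton with a blue band, standing upright, 45 mm (its x) x 36 mm (its y) x 110 mm tall. The point is its centre, 55 mm above its foot; z points up.

How it is judged:
By the outcome, as a careful person would: the job done as asked, in the order asked, and still so for the second after the job is handed in, with the robot touching nothing.
It also fails if it takes over 35 s, if anything falls off the work surface, if the arm or the gripper's body presses on something with over 40 N, if the wrist force passes 120 N, or if a joint passes its speed limit or range.

### The arm

A 7-joint arm with a two-finger parallel gripper is mounted at the origin on the work surface. World frame = base frame: x ahead of the robot, y to its left, z up, the work surface at z = 0. Lengths are in m, angles in rad, forces in N, time in s.
With the tool pointing down it reaches from about 0.425 to 0.925 m from the base axis. Payload 6.8 kg.
Tool frame: the origin (TCP) lies midway between the tips of the shut fingers; the grasp point (between the pads) lies 19 mm behind it; z points along the fingers, y is the line along which they close (so a half turn about z gives the same grasp; the last joint's range is limited). The gripper opens to 85 mm and grips with 20 to 120 N. Pads are 22 mm wide; open, the fingers measure 114 mm over their backs; the gripper's body (76 mm by 85 mm) begins 54 mm behind the grasp point. The pads swing forward as they close: fully open they stand 13 mm farther back than shut.
Start: joints at [1.098, 0.477, 0.022, 1.555, -0.011, 1.109, -0.083], TCP at [0.241, -0.631, 0.209] pointing down, gripper open.
Joint ranges: [-2.96, 2.96], [-0.34, 2.1], [-1.41, 1.46], [0.24, 2.44], [-1.37, 4.51], [0.17, 1.92], [-2.96, 2.96]. Speed limits (rad/s): [2.39, 2.39, 3.14, 3.14, 3.14, 3.14, 3.14].

### API

Orientations are given as a unit quaternion [w, x, y, z].
In Python, from station import * gives the robot as it stands.
- The arm moves only by the shell command python3 -m creep 'ROWS' [FORCE]. ROWS is JSON, a list of rows, each a list of 7 numbers: the gripper command: -1 is shut, 1 is fully open, values between are in proportion, then the shift along the world's x, y, z in mm, then the turn, a rotation vector about the world's x, y, z in rad. A call has 1 to 5 rows; each row shifts and turns the commanded pose from where the row before left it; what a row does not reach is not made up. A row lasts 1/8 s, in which the tool goes at most 62.5 mm and 10.7 degrees, less where a joint would pass 70% of its speed; a pose out of reach is approached as far as the arm can. A call is refused whole if a number of a shift passes 62.5 or a number of a turn 0.188, either way. A call with a gripper value outside its range is refused whole. The fingers move at their own pace and stop on an object; FORCE is the grip in N (left out, the last holds). Time passes only in rows, so rows that do not move let the fingers close. It gives the time, the measured TCP pose, the force, the opening and the grip force at its end, in the units of the state.
- get_obs(): the state, without advancing time (a new reading comes with each control period).
- read_camera(name): name is "side" or "top"; returns (picture, depth): 384x512x3 uint8, red, green, blue; 384x512 float32, m along the optical axis (not along the pixel's ray), 0 where there is no reading.
- camera_params(name): a dict with "intrinsics" (3x3 intrinsics, pixels), "cam_to_world" (4x4, takes a point from camera to world coordinates). Camera axes: x right, y up, looking along -z (the intrinsics and any distortion apply to the point x, -y, -z); pixel columns grow to the right and rows downward; lengths in m; the calibration is good to about 2 mm. A picture is of the moment at which its call begins. camera_params takes no time and is no camera call.
- hand_in(): hands the job in; it is judged then, once.
The state is a dict: "t": time; "q": joint angles; "joint_vel": joint speeds; "joint_torque": joint torques, N m; "eef_pos": TCP position; "tool_rot": TCP orientation; "contact_force": force on the tool from outside, world axes, zero at the start; "torque": the same for the moment, N m; "gripper_width": opening from 0.0 (shut) to 1.0 (fully open); "grasp_force": force on a finger pad.
Only numpy, scipy, OpenCV 4.12 (cv2) and the standard library are available. Lean on these libraries where they do the work, as an engineer would, in place of code of your own. Each camera call takes 0.05 s, during which the arm holds its last target. There are 200 camera calls.

## Working session

There is one attempt and no reset: what is moved stays moved. The work goes in short steps, Python scripts to look and compute and a shell command to move; the robot and the scene stay as the last step left them, time stands still between calls to the robot, and variables do not carry over. Pictures are saved under pics/ and viewed, at most 10 in all, crops included, and the job is handed in when it is done.

```bash
mkdir -p pics; cat > h.py <<'E'
from station import *
import numpy as np, cv2
def cloud(name):
    im,d=read_camera(name); p=camera_params(name); K=np.array(p["intrinsics"]); T=np.array(p["cam_to_world"])
    v,u=np.mgrid[:384,:512]
    x=(u-K[0,2])/K[0,0]*d; y=(v-K[1,2])/K[1,1]*d
    P=np.stack([x,-y,-d,np.ones_like(d)],-1)@T.T
    return im,d,P[...,:3]
E
python3 - <<'E'
from h import *
ims=[]
for n in("side","top"):
    im,d,P=cloud(n); ims.append(im); np.savez(n,im=im,d=d,P=P); p=camera_params(n); print(n,np.round(p["cam_to_world"],3).tolist(),{k:v for k,v in p.items() if k not in("cam_to_world",)})
cv2.imwrite("pics/a.png",cv2.resize(np.hstack(ims)[...,::-1],(800,300),interpolation=cv2.INTER_AREA))
o=get_obs();print(o)
E
```

```text
side [[0.952, 0.223, -0.209, 0.359], [-0.305, 0.714, -0.63, -0.476], [0.009, 0.663, 0.748, 0.708], [0.0, 0.0, 0.0, 1.0]] {'intrinsics': array([[363.32595585,   0.        , 248.89393734],
       [  0.        , 363.32595585, 189.63302601],
       [  0.        ,   0.        ,   1.        ]])}
top [[-0.007, 0.983, -0.181, 0.321], [-1.0, -0.006, 0.009, -0.015], [0.008, 0.181, 0.983, 1.104], [0.0, 0.0, 0.0, 1.0]] {'intrinsics': array([[375.69612215,   0.        , 254.74223018],
       [  0.        , 375.69612215, 187.36773707],
       [  0.        ,   0.        ,   1.        ]])}
{'t': 0.1, 'q': array([ 1.09792148,  0.47773072,  0.02237382,  1.55631324, -0.01148656,
        1.10932531, -0.08304357]), 'joint_vel': array([-3.13275368e-06, -1.49257368e-03, -6.80258801e-04, -3.04554607e-03,
       -8.37387793e-04, -1.56572630e-04, -7.31664735e-04]), 'joint_torque': array([ 4.53014058e-03, -5.97758138e+01,  1.61363292e+00, -2.81956708e+01,
        1.28257499e-02,  5.01949573e-03,  7.90048534e-05]), 'eef_pos': array([ 0.24056545, -0.63007903,  0.20813129]), 'tool_rot': array([-7.93899185e-04,  9.83408132e-01,  1.81404978e-01, -2.20745731e-04]), 'contact_force': array([-0.79163378, -0.27720126, -0.78768459]), 'torque': array([-0.00607411,  0.03767265, -0.01461163]), 'grasp_force': 0.0, 'gripper_width': 1.0027090709730941}
```

View pics/a.png

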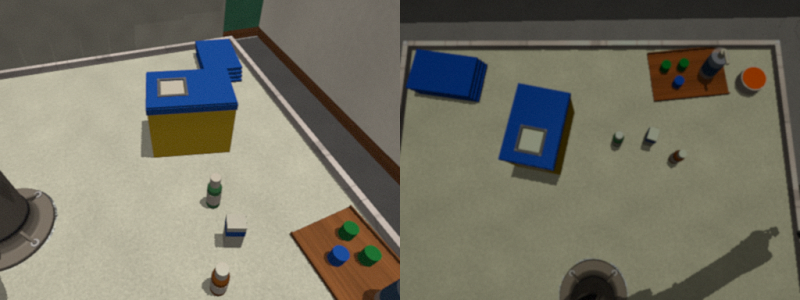

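The side view (left half) shows the bin top at about (190,90), with the flap at (172,87), green bottle (214,190), carton (235,228) and amber bottle (220,278). The top view (right half) shows the flap at (530,140), green (617,138), carton (651,136) and amber (678,156). Next I'll get their positions from depth.

```bash
python3 - <<'E'
from h import *
D={n:np.load(n+".npz") for n in("side","top")}
for n in D:
    P=D[n]["P"];im=D[n]["im"].astype(int);d=D[n]["d"]
    z=P[...,2]; print(n,"table z",np.median(z[(d>0)&(abs(z)<.03)]))
    # objects between 0.02 and .15 in region
    m=((d>0)&(z>.03)&(z<.16)&(P[...,0]>.3)&(P[...,0]<.75)&(P[...,1]<.0)&(P[...,1]>-.45)).astype(np.uint8)
    k,l,s,c=cv2.connectedComponentsWithStats(m)
    for i in range(1,k):
        if s[i,4]>25:
            q=P[l==i]; t=q[q[:,2]>q[:,2].max()-.008]
            print(i,s[i],c[i].round(),"mean",q.mean(0).round(3),"top",t.mean(0).round(4),len(t),"lo",q.min(0).round(3),"hi",q.max(0).round(3),im[l==i].mean(0).round())
    m=((d>0)&(z>.19)&(z<.225)&(P[...,0]>.3)&(P[...,0]<.95)&(P[...,1]>-.1)&(P[...,1]<.35))
    lid=P[m]; print("lid z",np.median(lid[:,2]))
    blue=m
    print(cv2.minAreaRect(lid[:,:2].astype(np.float32)*1000))
    w=(m&(im.min(-1)>110)&(im[...,2]-im[...,0]<40)).astype(np.uint8)
    k,l,s,c=cv2.connectedComponentsWithStats(w); i=1+np.argmax(s[1:,4]); q=P[l==i]
    print("flap",s[i],q.mean(0).round(4),cv2.minAreaRect(q[:,:2].astype(np.float32)*1000))
im=np.vstack([cv2.resize(D["top"]["im"][80:260,100:250],(600,720))[...,::-1]])
a=cv2.resize(D["side"]["im"][200:384,220:360],(0,0),fx=3,fy=3)
b=cv2.resize(D["top"]["im"][130:230,250:400],(0,0),fx=2.5,fy=2.5)
h=np.zeros((552,800,3),np.uint8);h[:552,:420]=a;h[:250,425:800]=b
c=cv2.resize(D["top"]["im"][100:230,120:230],(0,0),fx=2.3,fy=2.3);h[252:252+c.shape[0],425:425+c.shape[1]]=c
cv2.imwrite("pics/b.png",h[...,::-1])
E
```

```text
side table z 0.00037578371328061966
1 [264 221  20  40 627] [274. 241.] mean [ 0.537 -0.103  0.087] top [ 0.5409 -0.0951  0.1244] 147 lo [ 0.521 -0.114  0.03 ] hi [ 0.56  -0.079  0.127] [ 99. 104.  87.]
2 [ 286  274   30   38 1006] [300. 292.] mean [ 0.544 -0.221  0.089] top [ 0.5476 -0.2154  0.1096] 500 lo [ 0.521 -0.239  0.03 ] hi [ 0.574 -0.19   0.113] [122. 121. 115.]
3 [268 335  26  40 788] [281. 355.] mean [ 0.471 -0.315  0.093] top [ 0.475  -0.3087  0.1247] 269 lo [ 0.455 -0.329  0.03 ] hi [ 0.495 -0.29   0.127] [124. 109.  90.]
lid z 0.20954211966618191
((555.9281005859375, 177.53750610351562), (177.38999938964844, 254.84022521972656), 78.25428009033203)
flap [205 103  31  19 529] [0.5056 0.1874 0.209 ] ((506.3736572265625, 186.7882537841797), (73.22821044921875, 66.71749114990234), 77.5079574584961)
top table z 0.00019361355602043329
1 [311 162  22  24 345] [322. 174.] mean [ 0.544 -0.208  0.095] top [ 0.5482 -0.2122  0.11  ] 221 lo [ 0.522 -0.235  0.03 ] hi [ 0.576 -0.188  0.114] [96. 99. 86.]
2 [271 168  15  19 220] [278. 177.] mean [ 0.535 -0.089  0.095] top [ 0.5413 -0.0917  0.1248] 83 lo [ 0.522 -0.11   0.03 ] hi [ 0.555 -0.072  0.129] [72. 79. 64.]
3 [346 192  21  17 264] [356. 200.] mean [ 0.472 -0.299  0.092] top [ 0.4752 -0.3058  0.1248] 81 lo [ 0.456 -0.321  0.032] hi [ 0.495 -0.285  0.129] [75. 68. 54.]
lid z 0.20985768782286734
((556.4212036132812, 179.40951538085938), (174.30699157714844, 256.1502685546875), 78.39189147949219)
flap [153 166  30  28 589] [0.5069 0.189  0.209 ] ((507.1357116699219, 189.236328125), (60.386444091796875, 59.8981819152832), 78.22099304199219)
```

View pics/b.png

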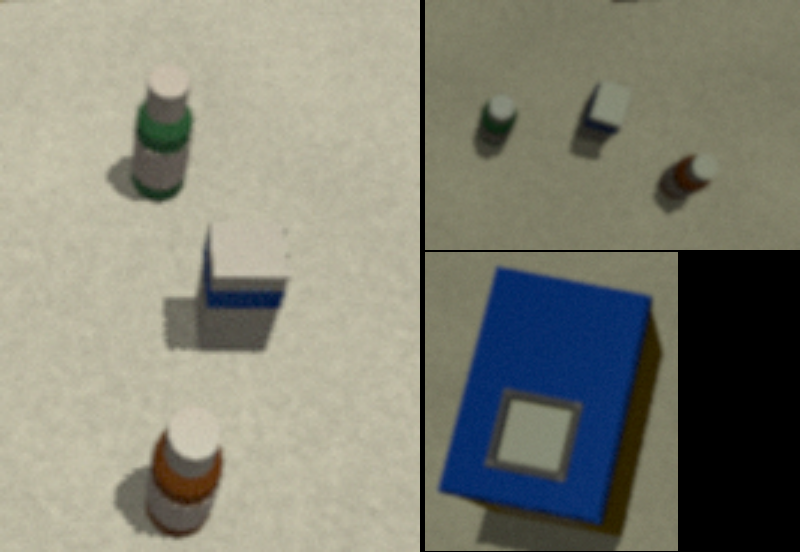

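```bash
python3 -m creep '[[1,30,40,0,0,0,0.15],[1,35,46,0,0,0,0.17],[1,35,48,0,0,0,0.17],[1,35,48,0,0,0,0.17],[1,35,48,0,0,0,0.17]]' 100
python3 -m creep '[[1,34,48,0,0,0,0.172],[1,30,46,0,0,0,0],[1,0,0,0,0,0,0],[1,0,0,0,0,0,0]]'
```

```text
t: 0.72
eef_pos: [0.4115, -0.3988, 0.2088]
tool_rot: [-0.0, 0.825, 0.565, -0.0]
contact_force: [2.1, -0.7, 0.1]
gripper_width: 1.002
grasp_force: 0.0
t: 1.23
eef_pos: [0.4743, -0.3071, 0.2087]
tool_rot: [-0.0, 0.775, 0.631, -0.0]
contact_force: [0.4, -1.0, 0.6]
gripper_width: 0.996
grasp_force: 0.0
```

```bash
python3 -m creep '[[1,0.7,0,-50,0,0,0],[1,0,0,-45,0,0,0],[1,0,0,-25,0,0,0],[1,0,0,0,0,0,0]]'
python3 -m creep '[[-1,0,0,0,0,0,0],[-1,0,0,0,0,0,0],[-1,0,0,0,0,0,0],[-1,0,0,0,0,0,0],[-1,0,0,0,0,0,0]]' 100
python3 - <<'E'
from h import *
im,d,P=cloud("side"); cv2.imwrite("pics/c.png",cv2.resize(im[180:384,180:400],(0,0),fx=2.5,fy=2.5)[...,::-1])
E
```

```text
t: 1.72
eef_pos: [0.4728, -0.3076, 0.087]
tool_rot: [-0.002, 0.776, 0.63, -0.001]
contact_force: [-0.0, -0.1, 1.0]
gripper_width: 0.999
grasp_force: 0.0
t: 2.35
eef_pos: [0.4765, -0.3071, 0.0905]
tool_rot: [0.001, 0.775, 0.631, 0.0]
contact_force: [0.0, -0.4, 5.9]
gripper_width: 0.279
grasp_force: 98.0
```

View pics/c.png

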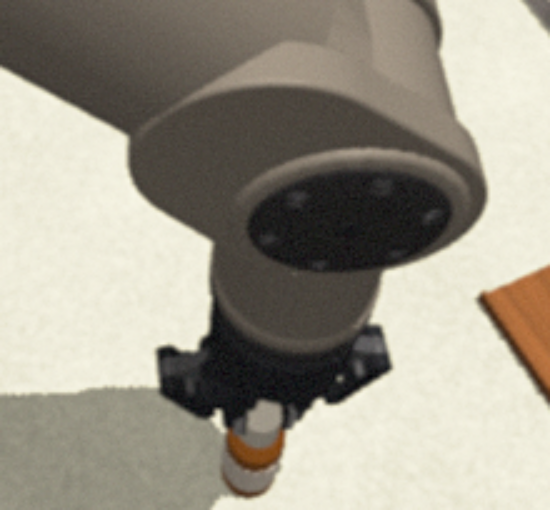

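The picture shows the cap held between the pads near (262,420), with the bottle upright. Now I'll lift it and measure it in the hand.

```bash
python3 -m creep '[[-1,0,0,20,0,0,0],[-1,0,0,40,0,0,0],[-1,0,0,50,0,0,0],[-1,0,0,50,0,0,0],[-1,0,0,50,0,0,0]]'
python3 -m creep '[[-1,0,0,45,0,0,0],[-1,0,50,0,0,0,0],[-1,0,50,0,0,0,0],[-1,0,50,0,0,0,0],[-1,0,50,0,0,0,0]]'
python3 -m creep '[[-1,0,50,0,0,0,0],[-1,10,50,0,0,0,0],[-1,10,50,0,0,0,0],[-1,10,50,0,0,0,0],[-1,5,40,0,0,0,0]]'
python3 -m creep '[[-1,0,25,0,0,0,0],[-1,0,0,0,0,0,0],[-1,0,0,0,0,0,0]]'
python3 - <<'E'
from h import *
for n in("side","top"):
    im,d,P=cloud(n); np.savez(n+"2",im=im,d=d,P=P)
    cv2.imwrite("pics/d_%s.png"%n,cv2.resize(im[20:200,110:310] if n=="side" else im[60:240,100:300],(0,0),fx=3,fy=3)[...,::-1])
E
```

```text
t: 3.02
eef_pos: [0.475, -0.3062, 0.3007]
tool_rot: [-0.0, 0.775, 0.632, -0.0]
contact_force: [1.6, -0.4, -2.3]
gripper_width: 0.278
grasp_force: 98.8
t: 3.65
eef_pos: [0.4749, -0.1049, 0.344]
tool_rot: [0.0, 0.775, 0.631, -0.0]
contact_force: [1.0, 0.4, -1.6]
gripper_width: 0.279
grasp_force: 99.1
t: 4.28
eef_pos: [0.5102, 0.1356, 0.344]
tool_rot: [-0.0, 0.775, 0.632, 0.0]
contact_force: [0.8, -0.0, -1.9]
gripper_width: 0.276
grasp_force: 99.0
t: 4.65
eef_pos: [0.5105, 0.1573, 0.3438]
tool_rot: [0.0, 0.776, 0.631, -0.0]
contact_force: [0.1, -0.0, -2.1]
gripper_width: 0.278
grasp_force: 99.0
```

View pics/d_side.png

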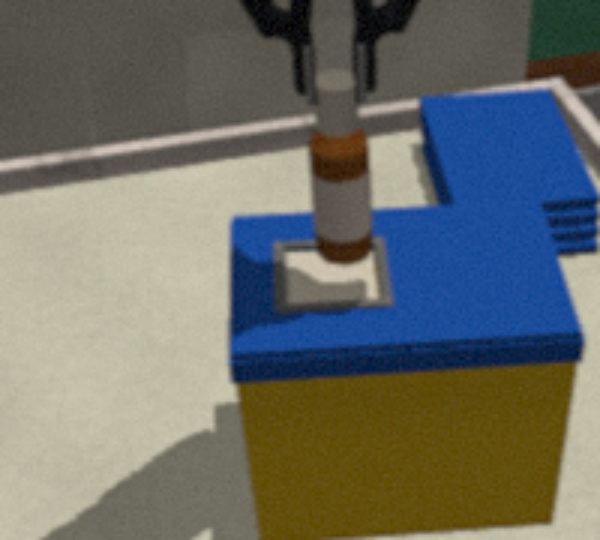

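The side view shows the amber bottle held upright over the bin, with its foot at about (343,255) and the cap between the fingertips at (335,90). The flap is clear at (325,275). I'll measure how the bottle sits in the hand.

```bash
python3 - <<'E'
from h import *
D=np.load("side2.npz");P=D["P"];im=D["im"].astype(int);d=D["d"]
m=(d>0)&(P[...,2]>.215)&(abs(P[...,0]-.51)<.05)&(abs(P[...,1]-.157)<.05)&(P[...,2]<.42)
q=P[m]
c=np.array(camera_params("side")["cam_to_world"])[:3,3]
for a in np.arange(.22,.42,.008):
    s=q[(q[:,2]>=a)&(q[:,2]<a+.008)]
    if len(s)>3: print(round(a,3),len(s),s.min(0)[:2].round(3),s.max(0)[:2].round(3), im[m][(q[:,2]>=a)&(q[:,2]<a+.008)].mean(0).round())
# flap/lid edges
D=np.load("top2.npz")
E
```

```text
0.252 40 [0.49  0.136] [0.528 0.156] [87. 69. 52.]
0.26 64 [0.49  0.135] [0.528 0.153] [61. 37. 18.]
0.268 63 [0.49  0.135] [0.529 0.157] [74. 61. 52.]
0.276 62 [0.49  0.135] [0.529 0.156] [94. 88. 84.]
0.284 73 [0.49  0.135] [0.529 0.154] [96. 90. 85.]
0.292 64 [0.49  0.134] [0.525 0.161] [98. 91. 83.]
0.3 72 [0.489 0.135] [0.526 0.159] [98. 92. 83.]
0.308 71 [0.49  0.135] [0.527 0.155] [98. 92. 83.]
0.316 78 [0.49  0.136] [0.527 0.156] [77. 59. 42.]
0.324 77 [0.49  0.136] [0.528 0.163] [66. 42. 20.]
0.332 99 [0.491 0.136] [0.528 0.164] [89. 54. 22.]
0.34 74 [0.494 0.14 ] [0.526 0.162] [96. 57. 25.]
0.348 56 [0.496 0.141] [0.521 0.157] [88. 83. 74.]
0.356 56 [0.496 0.141] [0.521 0.159] [87. 83. 74.]
0.364 66 [0.49  0.141] [0.525 0.153] [80. 76. 70.]
0.372 172 [0.484 0.141] [0.532 0.17 ] [86. 82. 74.]
0.38 59 [0.484 0.14 ] [0.532 0.16 ] [44. 43. 42.]
0.388 68 [0.484 0.14 ] [0.533 0.157] [42. 40. 39.]
0.396 75 [0.483 0.142] [0.535 0.163] [43. 42. 41.]
0.404 76 [0.472 0.138] [0.545 0.165] [20. 20. 21.]
0.412 169 [0.463 0.134] [0.55  0.169] [17. 17. 18.]
```

View pics/d_top.png

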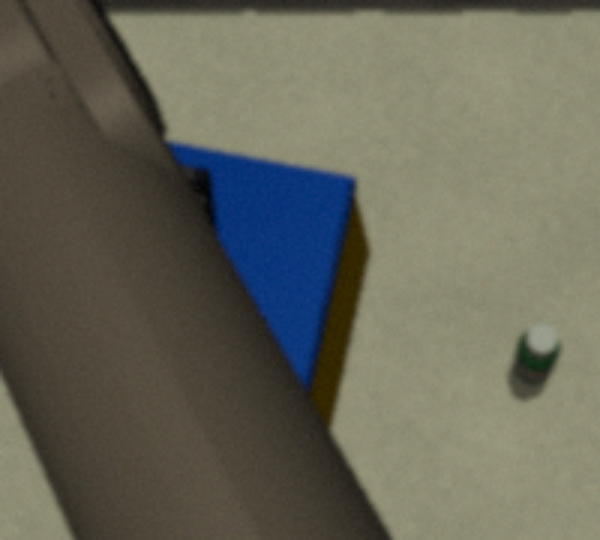

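Only the lower half of the pads is on the cap, covering about 13 mm, and the bottle hangs straight. I'll set it on the solid part of the lid beside the mouth and regrip about 12 mm lower.

```bash
python3 -m creep '[[-1,45,6,0,0,0,0],[-1,45,6,0,0,0,0],[-1,0,0,-20,0,0,0],[-1,0,0,-14,0,0,0],[-1,0,0,-7,0,0,0]]'
python3 -m creep '[[-1,0,0,-1.5,0,0,0],[-1,0,0,0,0,0,0],[-1,0,0,0,0,0,0]]'
```

```text
t: 5.38
eef_pos: [0.5999, 0.1695, 0.3021]
tool_rot: [0.0, 0.776, 0.631, -0.001]
contact_force: [-1.1, -1.0, -1.5]
gripper_width: 0.282
grasp_force: 99.2
t: 5.75
eef_pos: [0.6007, 0.1706, 0.3023]
tool_rot: [0.0, 0.775, 0.631, 0.001]
contact_force: [0.2, 0.9, -2.2]
gripper_width: 0.277
grasp_force: 99.2
```

```bash
python3 -m creep '[[-1,0,0,-1,0,0,0],[-1,0,0,-1,0,0,0],[-1,0,0,0,0,0,0]]'
```

```text
t: 6.12
eef_pos: [0.601, 0.1707, 0.3006]
tool_rot: [0.0, 0.775, 0.631, 0.001]
contact_force: [-0.0, -0.4, 4.1]
gripper_width: 0.278
grasp_force: 99.9
```

```bash
python3 -m creep '[[0.2,0,0,0,0,0,0],[0.2,0,0,0,0,0,0],[0.2,0,0,-4,0,0,0],[0.2,0,0,-5,0,0,0],[0.2,0,0,-3,0,0,0]]'
python3 -m creep '[[0.2,0,0,0,0,0,0],[-1,0,0,0,0,0,0],[-1,0,0,0,0,0,0],[-1,0,0,0,0,0,0],[-1,0,0,0,0,0,0]]' 110
python3 -m creep '[[-1,0,0,10,0,0,0],[-1,0,0,25,0,0,0],[-1,0,0,0,0,0,0],[-1,0,0,0,0,0,0]]'
python3 - <<'E'
from h import *
im,d,P=cloud("side"); o=get_obs()["eef_pos"]; print(o)
m=(d>0)&(P[...,2]>.217)&(abs(P[...,0]-o[0])<.05)&(abs(P[...,1]-o[1])<.05)&(P[...,2]<.42)
q=P[m]
for a in np.arange(.216,.38,.008):
    s=q[(q[:,2]>=a)&(q[:,2]<a+.008)]
    if len(s)>3: print(round(a,3),len(s),s.min(0)[:2].round(3),s.max(0)[:2].round(3))
cv2.imwrite("pics/e.png",cv2.resize(im[20:200,110:310],(0,0),fx=3,fy=3)[...,::-1])
E
```

```text
t: 6.75
eef_pos: [0.6003, 0.1703, 0.2868]
tool_rot: [-0.0, 0.775, 0.631, -0.0]
contact_force: [-0.5, -0.5, 1.0]
gripper_width: 0.603
grasp_force: 0.0
t: 7.38
eef_pos: [0.6009, 0.1706, 0.2881]
tool_rot: [0.0, 0.775, 0.631, 0.001]
contact_force: [1.1, 0.5, 3.4]
gripper_width: 0.292
grasp_force: 108.1
t: 7.88
eef_pos: [0.6, 0.1701, 0.3215]
tool_rot: [-0.0, 0.775, 0.631, -0.001]
contact_force: [-0.2, 0.2, -2.6]
gripper_width: 0.292
grasp_force: 108.3
[0.59988914 0.17002929 0.3211987 ]
0.24 27 [0.58 0.15] [0.611 0.174]
0.248 53 [0.58  0.149] [0.614 0.174]
0.256 55 [0.58  0.149] [0.619 0.174]
0.264 64 [0.579 0.148] [0.617 0.172]
0.272 61 [0.579 0.149] [0.616 0.175]
0.28 64 [0.578 0.148] [0.615 0.172]
0.288 64 [0.579 0.148] [0.619 0.174]
0.296 69 [0.579 0.148] [0.618 0.176]
0.304 73 [0.579 0.148] [0.617 0.177]
0.312 69 [0.579 0.149] [0.616 0.168]
0.32 79 [0.579 0.148] [0.617 0.181]
0.328 89 [0.581 0.151] [0.616 0.176]
0.336 44 [0.586 0.155] [0.612 0.169]
0.344 77 [0.575 0.154] [0.622 0.172]
0.352 101 [0.572 0.153] [0.624 0.169]
0.36 131 [0.572 0.153] [0.623 0.18 ]
0.368 102 [0.572 0.154] [0.622 0.182]
0.376 65 [0.571 0.152] [0.624 0.174]
```

View pics/e.png

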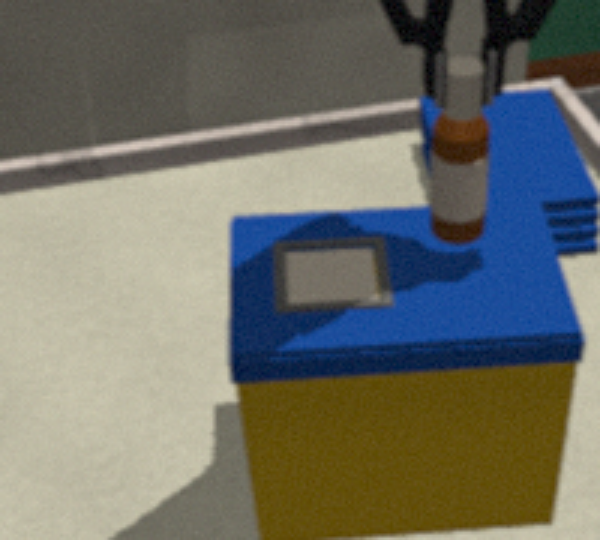

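Now the pads hold most of the cap, with the foot 78 mm below the TCP. Next I move over the mouth, 9 mm towards the free edge of the flap, and push down.

```bash
python3 -m creep '[[-1,-42,8,0,0,0,0],[-1,-42,9,0,0,0,0],[-1,0,0,-20,0,0,0],[-1,0,0,0,0,0,0]]' 120
python3 -m creep '[[-1,0,0,-12,0,0,0],[-1,0,0,-8,0,0,0],[-1,0,0,-8,0,0,0]]'
python3 -c "
from h import *
im,d,P=cloud('side');cv2.imwrite('pics/f.png',cv2.resize(im[20:200,110:310],(0,0),fx=3,fy=3)[...,::-1])"
```

```text
t: 8.43
eef_pos: [0.5152, 0.1864, 0.3006]
tool_rot: [-0.0, 0.775, 0.632, -0.002]
contact_force: [-0.3, -0.7, -2.1]
gripper_width: 0.29
grasp_force: 118.4
t: 8.8
eef_pos: [0.517, 0.1876, 0.2743]
tool_rot: [-0.0, 0.776, 0.631, 0.0]
contact_force: [0.3, -0.3, 1.2]
gripper_width: 0.29
grasp_force: 118.5
```

View pics/f.png

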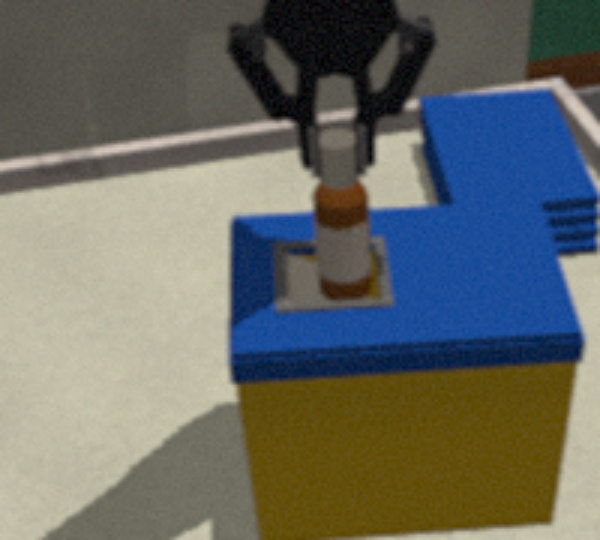

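The bottle foot at (345,295) is inside the mouth, clear of the rim, and the flap is tipping open. I'll keep pushing.

```bash
python3 -m creep '[[-1,0,0,-12,0,0,0],[-1,0,0,-14,0,0,0],[-1,0,0,-14,0,0,0]]'
python3 -m creep '[[-1,0,0,-14,0,0,0],[-1,0,0,-12,0,0,0],[-1,0,0,-8,0,0,0],[-1,0,0,0,0,0,0]]'
python3 -c "
from h import *
im,d,P=cloud('side');cv2.imwrite('pics/g.png',cv2.resize(im[20:200,110:310],(0,0),fx=3,fy=3)[...,::-1])"
```

```text
t: 9.22
eef_pos: [0.5164, 0.1871, 0.2332]
tool_rot: [0.0, 0.775, 0.631, -0.0]
contact_force: [0.0, -0.4, -1.6]
gripper_width: 0.29
grasp_force: 118.3
t: 9.72
eef_pos: [0.5162, 0.1872, 0.1997]
tool_rot: [-0.0, 0.775, 0.631, -0.001]
contact_force: [1.3, -0.6, -1.8]
gripper_width: 0.29
grasp_force: 118.2
```

View pics/g.png

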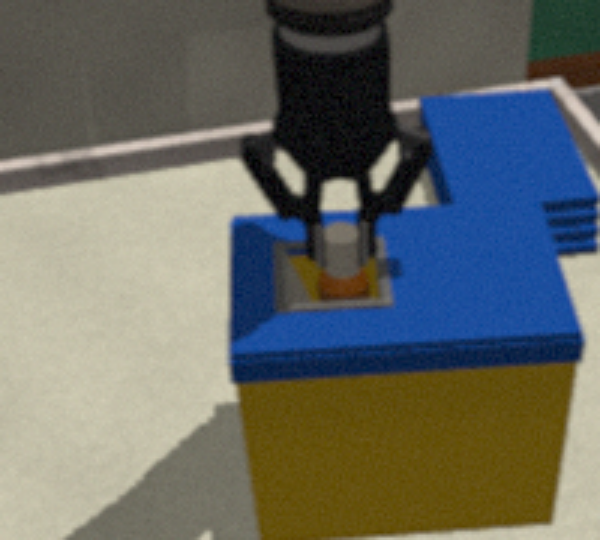

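The shoulder at (343,285) is level with the lid, the flap hangs open at the left, and the fingertips are above the lid. Time to release.

```bash
python3 -m creep '[[1,0,0,0,0,0,0],[1,0,0,0,0,0,0],[1,0,0,0,0,0,0],[1,0,0,0,0,0,0],[1,0,0,15,0,0,0]]'
python3 -m creep '[[1,0,0,45,0,0,0],[1,0,-50,30,0,0,0],[1,-10,-55,0,0,0,0],[1,-10,-55,0,0,0,0],[1,0,0,0,0,0,0]]'
python3 -m creep '[[1,0,0,0,0,0,0],[1,0,0,0,0,0,0],[1,0,0,0,0,0,0],[1,0,0,0,0,0,0]]'
python3 -c "
from h import *
a=cloud('side')[0];b=cloud('top')[0]
cv2.imwrite('pics/i.png',cv2.resize(np.hstack([a[0:384,90:390],b[60:260:,100:400].repeat(1,0) if 0 else cv2.copyMakeBorder(b[60:260,100:400],0,184,0,0,cv2.BORDER_CONSTANT)]),(780,499))[...,::-1])"
```

```text
t: 10.4
eef_pos: [0.5158, 0.187, 0.2151]
tool_rot: [-0.0, 0.775, 0.631, -0.001]
contact_force: [-0.6, 0.4, 0.3]
gripper_width: 0.996
grasp_force: 0.0
t: 11.02
eef_pos: [0.4962, 0.0223, 0.2914]
tool_rot: [0.001, 0.778, 0.628, -0.0]
contact_force: [0.3, 1.2, -0.8]
gripper_width: 1.0
grasp_force: 0.0
t: 11.52
eef_pos: [0.4965, 0.0282, 0.2905]
tool_rot: [-0.0, 0.775, 0.632, -0.0]
contact_force: [0.3, 0.6, 0.2]
gripper_width: 0.999
grasp_force: 0.0
```

View pics/i.png

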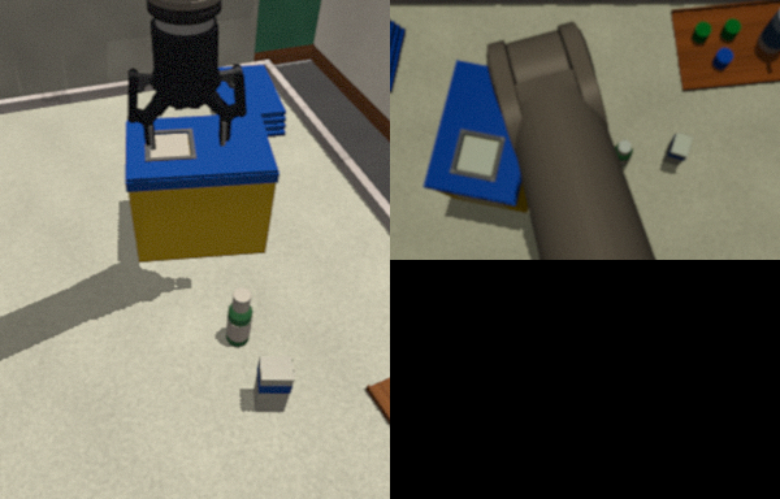

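The flap is shut, at (170,145) in the side view and (478,155) in the top view. The amber bottle is out of sight inside the bin, the green bottle (239,320) and carton (275,380) still stand, and the robot touches nothing.

```bash
python3 -c "
from station import *
print(hand_in())"
```

```text
the job is handed in; nothing more can be done
None
```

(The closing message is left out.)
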